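# Move a rinsed egg-counting chamber from the rinse carrier to the drying rack

### The arm

A 6-joint arm with a two-finger parallel gripper is mounted at the origin on a cart in front of the work surface, level with it; the furniture and walls round the work are solid. World frame = base frame: x ahead of the robot, y to its left, z up, the work surface at z = 0. Lengths are in m, angles in rad, forces in N, time in s.
With the tool pointing down it reaches from about 0.35 to 0.925 m from the base axis. Payload 6.4 kg.
Tool frame: the origin (TCP) lies midway between the tips of the shut fingers; the grasp point (between the pads) lies 19 mm behind it; z points along the fingers, y is the direction in which the jaws open and shut (so a half turn about z gives the same grasp; the last joint's range is limited). The gripper opens to 85 mm and grips with 20 to 120 N. Pads are 22 mm wide; open, the fingers measure 114 mm over their backs; the gripper's body (76 mm by 85 mm) begins 54 mm behind the grasp point. The pads swing forward as they close: fully open they stand 13 mm farther back than shut.
Start: joints at [-1.422, 0.245, 1.558, -0, 1.339, -0.174], TCP at [0.206, -0.616, 0.231] pointing down, gripper open.
Joint ranges: [-3.13, 3.13], [-1.02, 2.26], [0.13, 2.54], [-0.95, 4.09], [0.21, 2.88], [-2.74, 2.74]. Speed limits (rad/s): [2.57, 2.57, 3.14, 3.14, 3.14, 3.14].

### API

Orientations are given as a 3x3 rotation matrix whose columns are the frame's x, y, z axes.
In Python, from bench import arm gives the robot as it stands. The module is installed in compiled form; this text tells all that it offers.
- The arm moves only by the tool drive_tool, never from a script. Its argument "series" is a list of rows, each an object with "hand": the finger opening in cm, from 0 to 8.54; "slide": the shift along the tool's x, y, z in cm, a list of three; "spin": the turn about the tool's z in rad. In form: [{"hand": hand, "slide": [x, y, z], "spin": spin}, ...]. A call has 1 to 12 rows; each row shifts and turns the commanded pose from where the row before left it, along the tool's axes as they then stand; what a row does not reach is not made up. A row lasts 1/12 s, in which the tool goes at most 41.7 mm and 7.16 degrees, less where a joint would pass 70% of its speed; a pose out of reach is approached as far as the arm can. A call is refused whole if a number of a shift passes 4.17 or a number of a turn 0.125, either way. A call with a gripper value outside its range is refused whole. The fingers move at their own pace and stop on an object; the grip force is fixed at half the most. Time passes only in rows, so rows that do not move let the fingers close. It gives the time, the measured TCP pose, the force and the opening at its end, in the units of the state.
- arm.observe(): the state, without advancing time (a new reading comes with each control period).
- arm.capture(name): name is "scene" or "top" or "wrist"; returns a dict with "pixels" (400x640x3 uint8, blue, green, red), "fov_y" (degrees; the focal length in pixels is half the picture's height over the tangent of half this angle, whatever the lens; pixels are square), "cx", "cy" (the principal point, pixels), "R" (3x3) and "t" (3): a world point X has camera coordinates R X + t; the wrist camera has in their place "tool_from_camera" (4x4, takes a point from camera to tool coordinates, whose origin is the TCP and whose axes are the flange's). Camera axes: x right, y down, z forward; pixel columns grow to the right and rows downward; lengths in m; the calibration is good to about 2 mm. A picture is of the moment at which its call begins: read the wrist's pose just before it. There is no depth.
- arm.job_done(): hands the job in, once; it reports no verdict.
Trained networks look in a picture, given as the dict that the camera call returned (one of the last four; its "shot" number tells which), for a name from the list of things; names that differ only in an ending like _2 or _b are one class to them, and where a whole thing is asked for, a point or a joint stands for the part that bears it (a point fixed in the world has none). Each returns a list of dicts, best first, with "score" (0 to 1); they miss things now and then, are a little off and sometimes report something else, mostly with a low value. They report only what shows in the picture. A call takes as long as a camera call.
- arm.find_in(picture, name): "bbox" ([left, top, width, height] in pixels, round what is visible of it).
- arm.spot_point(picture, name): "centre" ([row, column] in pixels: a listed point, or the origin of a listed thing).
The state is a dict: "clock": time; "qpos": joint angles; "qvel": joint speeds; "effort": joint torques, N m; "ee_pos": TCP position; "eef_rot": TCP orientation; "ft_force": force on the tool from outside, world axes, zero at the start; "ft_torque": the same for the moment, N m; "grip_width": finger opening in m.
Only numpy, scipy, OpenCV 4.12 (cv2) and the standard library are available. Lean on these libraries where they do the work, as an engineer would, in place of code of your own. Each camera call takes 0.05 s, during which the arm holds its last target. There are 200 camera calls.

### The job

The rinsed counting chamber stands in the steel rinse carrier under the hinged hold-down bar. Swing the bar up by its black T-grip and right over until it rests open, draw the chamber up out of its slot, and stand it in either free slot of the drying rack, on its long edge as it stood, lowering it all the way down before you let go. Leave the two chambers that are already drying where they are, and leave the bar open.

Things in the scene. Friction and masses are not known exactly. Their poses are not given: they have to be found in the camera images.
- rinse_carrier: Stainless steel rinse carrier, fixed to the worktop, 100 mm (x) by 124 mm (y), end plates at y = +-60 mm up to 70 mm high. Origin: centre of its underside. Its x axis runs along the slots, from the open front towards the hinge; z up. Three slots side by side at y = -36, 0 and +36 mm, each 11 mm wide between two steel wire hairpins (4 mm wire, 52 mm long, tops 28 mm above the worktop); the slot floor is 4 mm above the worktop. Only the middle slot is occupied, by the chamber.
- hold_down (a joint): Hold-down bar of the carrier, 16 by 5 mm steel, along the carrier's y over the chamber's middle, 1.5 mm above its top edge, on side arms at y = +-57 mm. Angle in rad: 0 down (at the start), 2.2 swung over to the open stop. Moves freely; falls shut below about 1.4, open beyond about 1.6. Open, it slants up beyond the hinge to 108 mm high, 100 mm from the carrier's centre.
- hinge_mid (a point): Middle of the bar's hinge axis: 46 mm along the carrier's +x from the carrier's centre and 60 mm above the worktop. The axis runs along the carrier's y.
- grip_mid (a point): Centre of the black T-grip in the middle of the bar: a round crosspiece 14 mm in diameter and 26 mm long, lying along the carrier's y, on an 8 mm stem. It can be pinched by its two flat ends and then turns between the jaws. With the bar down it is 82.5 mm above the worktop, 46 mm from the hinge axis horizontally and 22.5 mm above it, and 22 mm above the bar's top face. It moves with the bar on a 51 mm circle about the hinge axis.
- chamber_mid (a point): Centre (half-way up) of the rinsed counting chamber: a loose flat plate of clear green-tinted acrylic with ruled grids and a white frosted strip at one end, 76 mm long, 50 mm high, 8 mm thick, about 40 g. Own axes: x along its length, y through its thickness, z along its height. At the start it stands on its long edge in the carrier's middle slot, its length along the carrier's x, top edge 54 mm above the worktop, 26 mm above the wires.
- drying_rack: Drying rack, fixed to the worktop: dark teal drip tray 96 mm (x) by 156 mm (y) with a 10 mm high rim, and four slots side by side, 36 mm apart, each 11 mm wide between two steel wire hairpins (4 mm wire with a rounded top, 52 mm long, tops 28 mm above the worktop). Origin: centre of its underside; x runs along the slots, z up. Slots 1 and 2 (at y = -54 and -18 mm) hold the drying chambers, slots 3 and 4 (y = +18 and +54 mm) are free.
- slot_3 (a point): Centre of the floor of free slot 3, 4 mm above the worktop, axes as the rack's. Between the tray's rims the slot is 88 mm long; a chamber standing fully down in it has its centre 25 mm above this point.
- slot_4 (a point): Centre of the floor of free slot 4, the outermost, 36 mm from slot 3; otherwise the same.
- dry_chamber_a_mid (a point): Centre of a chamber of the same kind standing in slot 1 of the drying rack; not to be disturbed.
- dry_chamber_b_mid (a point): Centre of a chamber of the same kind standing in slot 2 of the drying rack; not to be disturbed.

How it is judged:
On the way, in this order (a step that is already met when the one before it is completed fails the run):
1. the hold-down bar has been swung over and rests open (value of joint hold_down above 1.8 rad), for 0.2 s.
2. the chamber, still held by the gripper, is lowered in slot 3 or 4 to within 8 mm of the slot floor (contact force between the fingers and chamber above 0.5 N and ((x of chamber_mid in the frame of slot_3 between -0.01 and 0.01 m and y of chamber_mid in the frame of slot_3 between -0.005 and 0.005 m and z of chamber_mid in the frame of slot_3 between 0.022 and 0.033 m) or (x of chamber_mid in the frame of slot_4 between -0.01 and 0.01 m and y of chamber_mid in the frame of slot_4 between -0.005 and 0.005 m and z of chamber_mid in the frame of slot_4 between 0.022 and 0.033 m))), for 0.05 s.
At the end, for the whole second after the job is handed in: The chamber stands released and still in slot 3 or 4, fully down (centre 22 to 29 mm above the slot floor), 5 mm or less off the centre line, 10 mm or less along it, upright and in line within 0.2 rad; the bar is open (over 1.8 rad); both drying chambers are within 15 mm of their places (((x of chamber_mid in the frame of slot_3 between -0.01 and 0.01 m and y of chamber_mid in the frame of slot_3 between -0.005 and 0.005 m and z of chamber_mid in the frame of slot_3 between 0.022 and 0.029 m) or (x of chamber_mid in the frame of slot_4 between -0.01 and 0.01 m and y of chamber_mid in the frame of slot_4 between -0.005 and 0.005 m and z of chamber_mid in the frame of slot_4 between 0.022 and 0.029 m)) and angle between the z axis of chamber_mid and the z axis of drying_rack, either way round below 0.2 rad and angle between the x axis of chamber_mid and the x axis of drying_rack, either way round below 0.2 rad and linear speed of chamber below 0.02 m/s and value of joint hold_down above 1.8 rad and distance of each of dry_chamber_a_mid, dry_chamber_b_mid from where it was at the start of the episode below 0.015 m); the robot touches nothing.
It fails at once if a chamber that was already drying is lifted or knocked out of its place (distance of any of dry_chamber_a_mid, dry_chamber_b_mid from where it was at the start of the episode above 0.025 m).
It also fails if it takes over 58 s, if anything falls off the work surface, if the arm or the gripper's body presses on something with over 40 N, if the wrist force passes 120 N, or if a joint passes its speed limit or range.

## Working session

There is one attempt and no reset: what is moved stays moved. The work goes in short steps, Python scripts to look and compute and a tool call to move; the robot and the scene stay as the last step left them, time stands still between calls to the robot, and variables do not carry over. Pictures are saved under pics/ and viewed, about 8 in all and at most 12, crops included, and the job is handed in when it is done.

Besides the shell and the picture viewer there is one more tool, called after "Call:" in YAML: its name, and indented under it one key for each argument. drive_tool: Moves the arm, as the interface text tells. Its arguments: {"type":"object","properties":{"series":{"type":"array"}},"required":["series"]}

```bash
mkdir -p pics
cat > h.py <<'E'
import numpy as np, cv2
from bench import arm
def K(p): 
    f=p['pixels'].shape[0]/2/np.tan(np.radians(p['fov_y'])/2); return f
def onplane(p,rc,z):
    f=K(p); R=np.array(p['R']);t=np.array(p['t']); c=-R.T@t
    d=R.T@np.array([(rc[1]-p['cx'])/f,(rc[0]-p['cy'])/f,1]); return c+d*(z-c[2])/d[2]
def proj(p,X):
    f=K(p); x=np.array(p['R'])@X+np.array(p['t']); return [p['cx']+f*x[0]/x[2],p['cy']+f*x[1]/x[2]]
E
python3 - <<'E'
from h import *
s=arm.observe(); print(s['ee_pos'],s['eef_rot'],s['grip_width'],s['clock'])
Z=dict(rinse_carrier=0,hinge_mid=.06,grip_mid=.0825,chamber_mid=.029,drying_rack=0,slot_3=.004,slot_4=.004,dry_chamber_a_mid=.029)
for c in ('top','scene'):
    p=arm.capture(c); cv2.imwrite(f'pics/{c}0.png',p['pixels']); print(c,p['fov_y'],(-np.array(p['R']).T@p['t']).round(3))
    for n,z in Z.items():
        print(n,[(round(r['score'],2),np.round(r['centre']).tolist(),onplane(p,r['centre'],z)[:2].round(4).tolist()) for r in arm.spot_point(p,n)[:3]])
E
```

```text
[ 0.20611513 -0.61585781  0.23015991] [[ 9.48349145e-01  3.17228306e-01 -3.17155374e-04]
 [ 3.17228316e-01 -9.48347257e-01  1.91705000e-03]
 [ 3.07369095e-04 -1.91864339e-03 -9.99998112e-01]] 0.0856484336153435 0.0
top 54.805815303022456 [0.353 0.007 0.962]
rinse_carrier [(0.71, [228.0, 278.0], [0.4712, 0.1225])]
hinge_mid [(0.83, [208.0, 288.0], [0.5125, 0.0957])]
grip_mid [(0.83, [222.0, 275.0], [0.4742, 0.1204])]
chamber_mid [(0.69, [227.0, 281.0], [0.4714, 0.1111]), (0.68, [227.0, 277.0], [0.4698, 0.1214])]
drying_rack []
slot_3 [(0.62, [213.0, 379.0], [0.5336, -0.1265]), (0.55, [204.0, 366.0], [0.5552, -0.0937])]
slot_4 [(0.62, [213.0, 379.0], [0.5336, -0.1265]), (0.55, [204.0, 366.0], [0.5552, -0.0937])]
dry_chamber_a_mid [(0.63, [224.0, 406.0], [0.5088, -0.1916])]
scene 55.35022366043919 [0.282 0.512 0.73 ]
rinse_carrier [(0.65, [267.0, 325.0], [0.475, 0.1258])]
hinge_mid [(0.98, [234.0, 314.0], [0.5194, 0.0999])]
grip_mid [(0.71, [245.0, 334.0], [0.4637, 0.1159])]
chamber_mid [(0.67, [260.0, 324.0], [0.4786, 0.127])]
drying_rack [(0.92, [179.0, 358.0], [0.5286, -0.1508]), (0.24, [185.0, 341.0], [0.5582, -0.1065])]
slot_3 [(0.75, [183.0, 353.0], [0.532, -0.1282]), (0.7, [183.0, 340.0], [0.563, -0.1102])]
slot_4 [(0.75, [183.0, 353.0], [0.532, -0.1282]), (0.7, [183.0, 340.0], [0.563, -0.1102])]
dry_chamber_a_mid [(0.74, [163.0, 370.0], [0.5154, -0.1924])]
```

Run:
```python
import cv2
p=cv2.imread('pics/top0.png')[150:290,220:450]
cv2.imwrite('pics/top0c.png',cv2.resize(p,None,fx=3.4,fy=3.4,interpolation=cv2.INTER_CUBIC))
```

```text
(no output)
```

View pics/top0c.png

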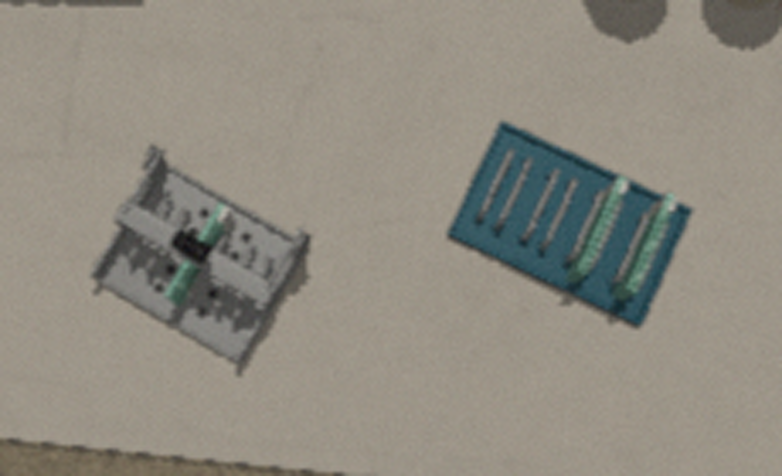

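View pics/scene0.png

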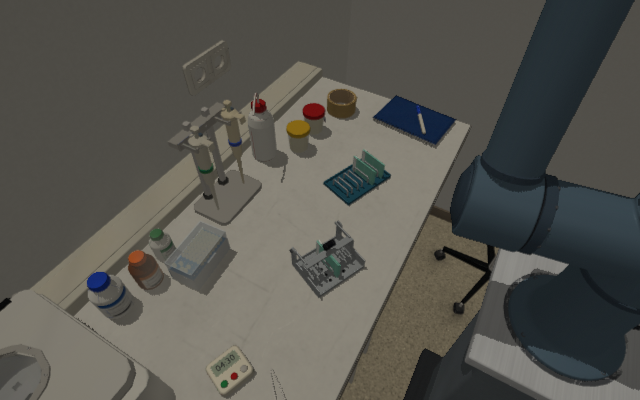

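The top view shows the carrier at left: bar from (120,215) to (265,295) in the crop, hinge to the upper right, yaw about -30°. The rack is at right with its free slots on the left side, yaw about -25°. The scene view agrees. Next I move over the rack with the tool turned to match.

Call:
drive_tool:
  series:
    - {"hand": 8.5,"slide": [2.5,-1.9,-0.4],"spin": 0}
    - {"hand": 8.5,"slide": [2.5,-1.9,-0.4],"spin": 0}
    - {"hand": 8.5,"slide": [2.5,-1.9,-0.4],"spin": 0}
    - {"hand": 8.5,"slide": [2.5,-1.9,-0.4],"spin": 0}
    - {"hand": 8.5,"slide": [2.5,-1.9,-0.4],"spin": 0}
    - {"hand": 8.5,"slide": [2.5,-1.9,-0.4],"spin": 0}
    - {"hand": 8.5,"slide": [2.5,-1.9,-0.4],"spin": 0}
    - {"hand": 8.5,"slide": [2.5,-1.9,-0.4],"spin": 0}
    - {"hand": 8.5,"slide": [2.5,-1.9,-0.4],"spin": 0}
    - {"hand": 8.5,"slide": [2.5,-1.9,-0.4],"spin": 0}
    - {"hand": 8.5,"slide": [2.5,-1.9,-0.4],"spin": 0}
    - {"hand": 8.5,"slide": [2.5,-1.9,-0.4],"spin": 0}

```text
clock: 1.9
ee_pos: [0.419, -0.3037, 0.2797]
eef_rot: [[0.948, 0.317, 0.0], [0.317, -0.948, -0.0], [0.0, 0.0, -1.0]]
ft_force: [-0.3, 1.1, 0.2]
grip_width: 0.0845
```

Call:
drive_tool:
  series:
    - {"hand": 8.5,"slide": [2.5,-1.9,0],"spin": 0}
    - {"hand": 8.5,"slide": [2.5,-1.9,0],"spin": 0}
    - {"hand": 8.5,"slide": [0,0,0],"spin": 0.12}
    - {"hand": 8.5,"slide": [0,0,0],"spin": 0.12}
    - {"hand": 8.5,"slide": [0,0,0],"spin": 0.12}
    - {"hand": 8.5,"slide": [0,0,0],"spin": 0.12}
    - {"hand": 8.5,"slide": [0,0,0],"spin": 0.12}
    - {"hand": 8.5,"slide": [0,0,0],"spin": 0.12}
    - {"hand": 8.5,"slide": [0,0,0],"spin": 0.04}
    - {"hand": 8.5,"slide": [0,0,0],"spin": 0}
    - {"hand": 8.5,"slide": [0,0,0],"spin": 0}

```text
clock: 2.82
ee_pos: [0.4537, -0.2531, 0.2794]
eef_rot: [[0.906, -0.422, 0.0], [-0.422, -0.906, -0.0], [0.0, 0.0, -1.0]]
ft_force: [-0.8, 0.1, 0.5]
grip_width: 0.0854
```

```bash
cat >> h.py <<'E'
def wrist():
    s=arm.observe(); p=arm.capture('wrist'); T=np.array(p['tool_from_camera'])
    Rw=np.array(s['eef_rot']); Rc=Rw@T[:3,:3]; c=Rw@T[:3,3]+s['ee_pos']
    p['R']=Rc.T; p['t']=-Rc.T@c; return s,p
def yaw(s): R=np.array(s['eef_rot']); return np.degrees(np.arctan2(R[1,0],R[0,0]))
def save(p,n): 
    d=dict(R=np.array(p['R']),t=np.array(p['t']),fov_y=p['fov_y'],cx=p['cx'],cy=p['cy'],pixels=p['pixels']); np.savez('pics/'+n,**d); cv2.imwrite(f'pics/{n}.png',p['pixels'])
def load(n): return dict(np.load(f'pics/{n}.npz'))
E
python3 - <<'E'
from h import *
s,p=wrist(); print(s['clock'],s['ee_pos'],yaw(s),s['qpos'].round(2) if hasattr(s['qpos'],'round') else s['qpos'],np.array(p['tool_from_camera']).round(3),p['fov_y'])
save(p,'w1')
for n,z in dict(drying_rack=0,slot_3=.004,slot_4=.004,dry_chamber_a_mid=.029).items():
    print(n,[(round(r['score'],2),np.round(r['centre']).tolist(),onplane(p,r['centre'],z)[:2].round(4).tolist()) for r in arm.spot_point(p,n)[:3]])
E
```

```text
2.8167 [ 0.45374366 -0.25313304  0.27935999] -24.974677750524663 [-0.73 -0.1   1.84  0.    1.41  1.28] [[-0.003 -0.962 -0.273  0.069]
 [ 1.    -0.002 -0.002 -0.   ]
 [ 0.001 -0.273  0.962 -0.142]
 [ 0.     0.     0.     1.   ]] 61.964375570496244
drying_rack [(0.71, [145.0, 221.0], [0.5266, -0.1493])]
slot_3 [(0.87, [146.0, 201.0], [0.5367, -0.1275]), (0.72, [147.0, 174.0], [0.5496, -0.0961])]
slot_4 [(0.87, [146.0, 201.0], [0.5367, -0.1275]), (0.72, [147.0, 174.0], [0.5496, -0.0961])]
dry_chamber_a_mid [(0.84, [144.0, 256.0], [0.5097, -0.1955])]
```

View pics/w1.png

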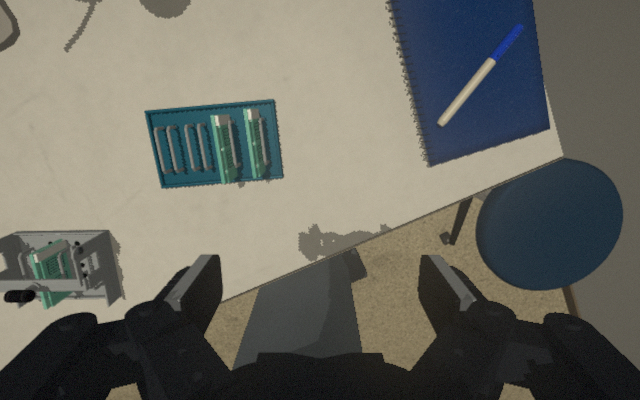

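The wrist view shows the rack at (145–283, 100–188), free slots at columns 165 and 200. The carrier is at lower left. I'll take a closer view of each.

Call:
drive_tool:
  series:
    - {"hand": 8.5,"slide": [-0.6,-3.1,2.0],"spin": 0}
    - {"hand": 8.5,"slide": [-0.6,-3.1,2.0],"spin": 0}
    - {"hand": 8.5,"slide": [-0.6,-3.1,2.0],"spin": 0}
    - {"hand": 8.5,"slide": [-0.6,-3.1,2.0],"spin": 0}
    - {"hand": 8.5,"slide": [0,0,0],"spin": 0}
    - {"hand": 8.5,"slide": [0,0,0],"spin": 0}
    - {"hand": 8.5,"slide": [0,0,0],"spin": 0}

```text
clock: 3.65
ee_pos: [0.4849, -0.131, 0.1999]
eef_rot: [[0.906, -0.423, 0.001], [-0.423, -0.906, -0.001], [0.001, 0.0, -1.0]]
ft_force: [-0.6, -0.5, 1.5]
grip_width: 0.0849
```

```bash
cat > see.py <<'E'
from h import *
import sys
def see(tag,Z):
    s,p=wrist(); print(s['clock'],np.round(s['ee_pos'],4),round(yaw(s),2)); save(p,tag)
    for n,z in Z.items():
        print(n,[(round(r['score'],2),np.round(r['centre']).tolist(),onplane(p,r['centre'],z)[:2].round(4).tolist()) for r in arm.spot_point(p,n)[:3]])
    return s,p
E
python3 - <<'E'
from see import *
see('w2',dict(drying_rack=0,slot_3=.004,dry_chamber_a_mid=.029))
E
```

```text
3.65 [ 0.4849 -0.131   0.1999] -25.02
drying_rack [(0.8, [129.0, 316.0], [0.5297, -0.1469])]
slot_3 [(0.82, [133.0, 259.0], [0.5503, -0.094]), (0.71, [128.0, 296.0], [0.5385, -0.1292])]
dry_chamber_a_mid [(0.65, [125.0, 373.0], [0.5117, -0.1969])]
```

View pics/w2.png

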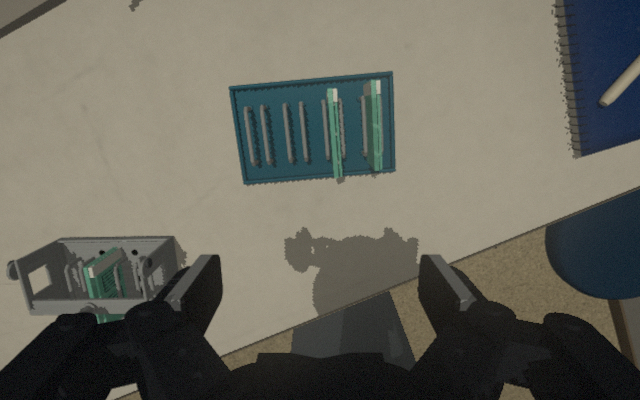

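Run:
```python
from h import *
from scipy.optimize import least_squares
p=load('w2'); im=p['pixels']
hsv=cv2.cvtColor(im,cv2.COLOR_BGR2HSV); m=((abs(hsv[...,0].astype(int)-98)<14)&(hsv[...,1]>110)).astype(np.uint8); m[200:]=0; m[:,:200]=0; m[:,420:]=0
m=cv2.morphologyEx(m,cv2.MORPH_OPEN,np.ones((3,3)))
pts=np.argwhere(m); print(len(pts),pts.min(0),pts.max(0))
h=cv2.convexHull(pts[:,::-1].astype(np.int32).reshape(-1,1,2))
W=np.array([onplane(p,(y,x),.01)[:2] for x,y in h[:,0]],np.float32)
(c,sz,a)=cv2.minAreaRect(W); print('minrect',c,sz,a)
# soft-L1 fit of 96x156 rect to the hull points
def res(q):
    d=W-q[:2]; C,S=np.cos(q[2]),np.sin(q[2]); u=abs(d@[C,S])-.048; v=abs(d@[-S,C])-.078
    return np.maximum(u,v)
r=least_squares(res,[.53,-.148,-.40],loss='soft_l1',f_scale=.001); q=r.x; print('fit',q[:2],np.degrees(q[2]),np.abs(r.fun).max())
x=np.array([np.cos(q[2]),np.sin(q[2])]);y=np.array([-x[1],x[0]])
vis=cv2.resize(im,None,fx=4,fy=4,interpolation=cv2.INTER_CUBIC)
for o,n in((.018,'3'),(.054,'4')):
    print(n,q[:2]+o*y)
    for e in(-.0075,.0075):
        a,b=[proj(p,np.r_[q[:2]+(o+e)*y+k*x,.028]) for k in(-.026,.026)]
        print(np.round(a),np.round(b)); cv2.line(vis,*[tuple(int(v*4+2) for v in t) for t in(a,b)],(0,0,255),1)
for i in range(4):
    k=[(1,1),(1,-1),(-1,-1),(-1,1)]; f=lambda t:tuple(int(v*4+2) for v in proj(p,np.r_[q[:2]+.048*t[0]*x+.078*t[1]*y,.01]))
    cv2.line(vis,f(k[i]),f(k[(i+1)%4]),(0,255,255),1)
cv2.imwrite('pics/w2f.png',vis[230:780,850:1640])
```

```text
5355 [ 84 230] [178 361]
minrect (0.5372987389564514, -0.13165074586868286) (0.12191957980394363, 0.08980129659175873) 69.76734924316406
fit [ 0.54736401 -0.14221235] 1.526983029089534 0.030696603960679768
3 [ 0.54688435 -0.12421874]
[305. 146.] [279.  94.]
[291. 153.] [264. 102.]
4 [ 0.54592504 -0.08823152]
[272. 163.] [244. 112.]
[258. 170.] [230. 120.]
```

View pics/w2f.png

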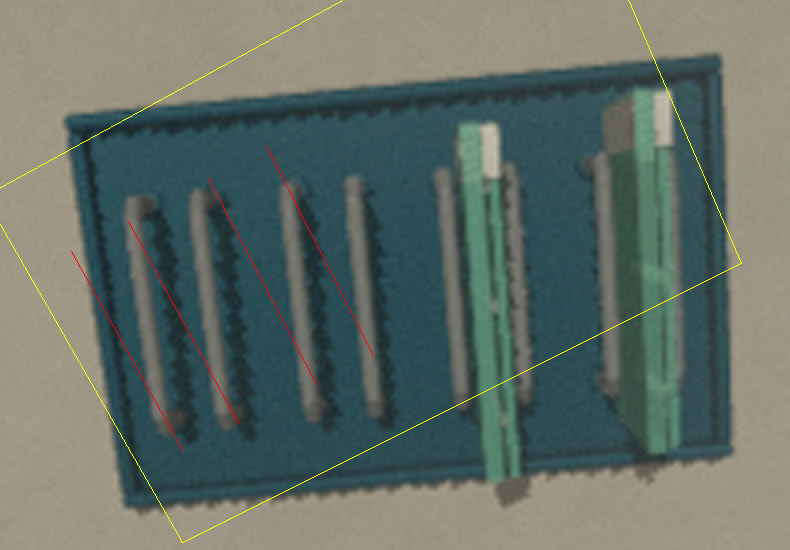

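The overlay was a bad fit because the mask was cut short. The picture itself gives clean tray corners and wire ends, so I fit to those.

```bash
cat > fitr.py <<'E'
from h import *
from scipy.optimize import least_squares
p=load('w2')
o=lambda a:(np.array(a,float)+[850,230]-1.5)/4
cor=o([(68,118),(720,57),(731,450),(128,505)]); mod=[(.048,.078),(.048,-.078),(-.048,-.078),(-.048,.078)]
wt=o([(138,198),(200,190),(289,183),(353,177)]); wb=o([(168,430),(230,425),(314,418),(374,412)]); wy=[.0615,.0465,.0255,.0105]
def loc(q,a): C,S=np.cos(q[2]),np.sin(q[2]); return [q[0]+a[0]*C-a[1]*S,q[1]+a[0]*S+a[1]*C]
def res(q,use=(1,1)):
    r=[]
    if use[0]:
        for c,m in zip(cor,mod): r+=list(np.array(proj(p,np.r_[loc(q,m),.01]))-c)
    if use[1]:
        for t,b,y in zip(wt,wb,wy):
            r+=list(np.array(proj(p,np.r_[loc(q,(.026,y)),.025]))-t); r+=list(np.array(proj(p,np.r_[loc(q,(-.026,y)),.025]))-b)
    return r
for u in((1,0),(0,1),(1,1)):
    s=least_squares(res,[.53,-.148,-.35],args=(u,)); q=s.x
    print(u,q.round(4),np.degrees(q[2]).round(2),'rms px',np.sqrt(np.mean(s.fun**2)).round(2),'s3',np.round(loc(q,(0,.018)),4),'s4',np.round(loc(q,(0,.054)),4))
E
python3 fitr.py
```

```text
(1, 0) [ 0.5295 -0.1459 -0.3497] -20.04 rms px 1.19 s3 [ 0.5357 -0.129 ] s4 [ 0.548  -0.0952]
(0, 1) [ 0.5298 -0.1466 -0.3553] -20.36 rms px 0.91 s3 [ 0.5361 -0.1297] s4 [ 0.5486 -0.0959]
(1, 1) [ 0.5298 -0.1464 -0.3524] -20.19 rms px 1.05 s3 [ 0.536  -0.1295] s4 [ 0.5484 -0.0957]
```

Call:
drive_tool:
  series:
    - {"hand": 8.5,"slide": [-3.3,-2.4,0],"spin": 0}
    - {"hand": 8.5,"slide": [-3.3,-2.4,0],"spin": 0}
    - {"hand": 8.5,"slide": [-3.3,-2.4,0],"spin": 0}
    - {"hand": 8.5,"slide": [-3.3,-2.4,0],"spin": 0}
    - {"hand": 8.5,"slide": [-3.3,-2.4,0],"spin": 0.05}
    - {"hand": 8.5,"slide": [0,-2.4,0],"spin": 0.05}
    - {"hand": 8.5,"slide": [0,-2.4,0],"spin": 0}
    - {"hand": 8.5,"slide": [0,0,0],"spin": 0}
    - {"hand": 8.5,"slide": [0,0,0],"spin": 0}

```text
clock: 4.6
ee_pos: [0.4098, 0.0899, 0.1999]
eef_rot: [[0.86, -0.511, 0.001], [-0.511, -0.86, -0.0], [0.001, -0.0, -1.0]]
ft_force: [-0.4, -0.5, 0.3]
grip_width: 0.0851
```

Run:
```python
from see import *
s,p=see('w3',dict(rinse_carrier=0,hinge_mid=.06,grip_mid=.0825,chamber_mid=.029))
v=cv2.resize(p['pixels'][:260],None,fx=2,fy=2); cv2.imwrite('pics/w3b.png',v[:, 240:1040])
```

```text
4.6 [0.4098 0.0899 0.1999] -30.71
rinse_carrier [(0.65, [138.0, 264.0], [0.472, 0.1193])]
hinge_mid [(0.87, [89.0, 236.0], [0.5151, 0.1061])]
grip_mid [(0.92, [147.0, 244.0], [0.4733, 0.1207])]
chamber_mid [(0.94, [136.0, 258.0], [0.476, 0.1177])]
```

View pics/w3b.png

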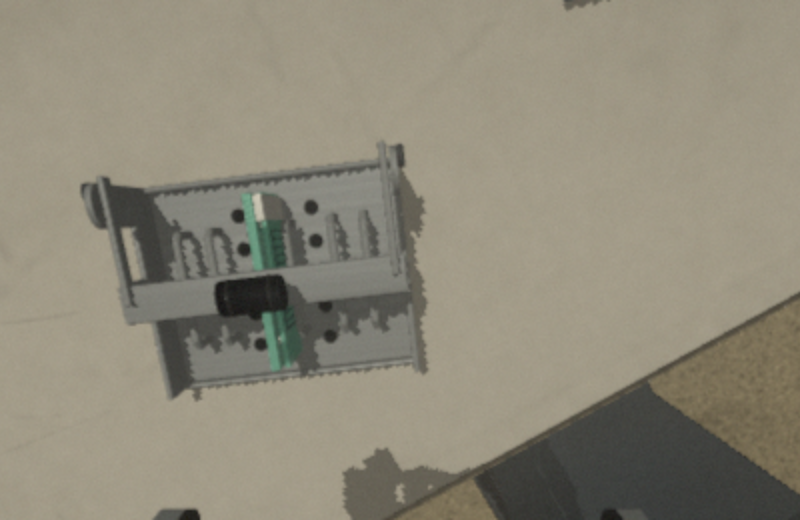

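```bash
cat > fitc.py <<'E'
from h import *
from scipy.optimize import least_squares
p=load('w3')
P=[((216,299),(0,.013,.0825)),((287,292),(0,-.013,.0825)),((131,285),(.008,.057,.0605)),((405,259),(.008,-.057,.0605)),((125,322),(-.008,.057,.0575)),((410,290),(-.008,-.057,.0575)),((172,397),(-.05,.062,0.002)),((423,371),(-.05,-.062,.002))]
def W(q,m): C,S=np.cos(q[2]),np.sin(q[2]); return np.array([q[0]+m[0]*C-m[1]*S,q[1]+m[0]*S+m[1]*C,m[2]])
def res(q): return np.ravel([np.array(proj(p,W(q,m)))-(np.array(c)/2+[120,0]) for c,m in P])
s=least_squares(res,[.473,.12,-.45],loss='soft_l1'); q=s.x; print(q.round(4),np.degrees(q[2]).round(2)); print(s.fun.reshape(-1,2).round(1).tolist())
for m in[(.046,.06,.06),(.046,-.06,.06),(.038,.004,.054),(.038,-.004,.054),(-.038,-.004,.054),(-.038,.004,.054)]: print(m,(np.array(proj(p,W(q,m)))*2-[240,0]).round())
E
python3 fitc.py
```

```text
[ 0.4709  0.1193 -0.4421] -25.33
[[3.0, 0.6], [0.6, 0.9], [-1.2, -0.1], [-2.8, -0.5], [7.0, -0.3], [-3.5, 2.9], [6.8, -6.1], [-1.6, -4.1]]
(0.046, 0.06, 0.06) [102. 191.]
(0.046, -0.06, 0.06) [398. 160.]
(0.038, 0.004, 0.054) [246. 198.]
(0.038, -0.004, 0.054) [265. 196.]
(-0.038, -0.004, 0.054) [291. 374.]
(-0.038, 0.004, 0.054) [273. 376.]
```

The overlay check is decent: hinge and chamber corners land within about 1–3 px and the carrier yaw is -25.3°. Next I turn to that yaw, hover above the grip and re-measure.

Call:
drive_tool:
  series:
    - {"hand": 5,"slide": [0,0,0],"spin": -0.094}
    - {"hand": 5,"slide": [1.5,-1.8,1.6],"spin": 0}
    - {"hand": 5,"slide": [1.5,-1.8,1.6],"spin": 0}
    - {"hand": 5,"slide": [1.6,-1.8,1.6],"spin": 0}
    - {"hand": 5,"slide": [0,0,1.5],"spin": 0}
    - {"hand": 5,"slide": [0,0,0],"spin": 0}
    - {"hand": 5,"slide": [0,0,0],"spin": 0}
    - {"hand": 5,"slide": [0,0,0],"spin": 0}

```text
clock: 5.52
ee_pos: [0.4742, 0.1183, 0.137]
eef_rot: [[0.903, -0.43, 0.001], [-0.43, -0.903, 0.0], [0.001, -0.0, -1.0]]
ft_force: [-0.5, 0.8, -0.2]
grip_width: 0.0499
```

Run:
```python
from see import *
s,p=see('w4',dict(grip_mid=.0825,hinge_mid=.06,chamber_mid=.029))
print(s['grip_width'])
```

```text
5.5167 [0.4742 0.1183 0.137 ] -25.45
grip_mid [(0.68, [229.0, 321.0], [0.469, 0.1203])]
hinge_mid [(0.74, [149.0, 314.0], [0.5139, 0.1042])]
chamber_mid [(0.64, [199.0, 321.0], [0.4735, 0.1185])]
0.049869374038068924
```

View pics/w4.png

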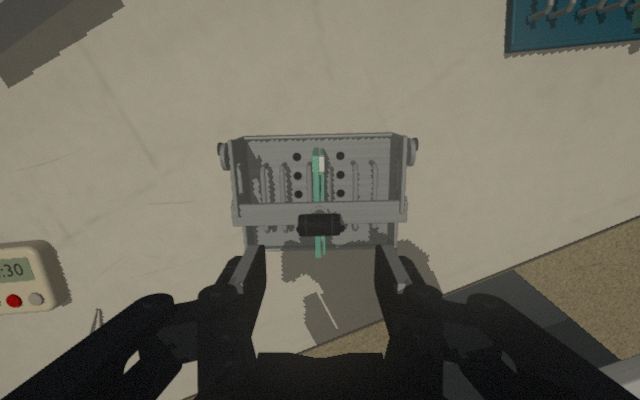

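The jaws straddle the black grip at (321,225) symmetrically and the carrier is nearly square in the view. I descend and pinch.

Call:
drive_tool:
  series:
    - {"hand": 5,"slide": [0,0,2.5],"spin": -0.012}
    - {"hand": 5,"slide": [0,0,2.5],"spin": 0}
    - {"hand": 5,"slide": [0,0,1.5],"spin": 0}
    - {"hand": 5,"slide": [0,0,0.9],"spin": 0}
    - {"hand": 5,"slide": [0,0,0],"spin": 0}
    - {"hand": 2,"slide": [0,0,0],"spin": 0}
    - {"hand": 2,"slide": [0,0,0],"spin": 0}
    - {"hand": 2,"slide": [0,0,0],"spin": 0}
    - {"hand": 2,"slide": [0,0,0],"spin": 0}
    - {"hand": 2,"slide": [0,0,0],"spin": 0}
    - {"hand": 2,"slide": [0,0,0],"spin": 0}

```text
clock: 6.63
ee_pos: [0.4751, 0.1187, 0.0639]
eef_rot: [[0.909, -0.418, 0.002], [-0.418, -0.909, -0.0], [0.002, -0.001, -1.0]]
ft_force: [-2.7, -2.2, 6.0]
grip_width: 0.0245
```

Run:
```python
import numpy as np
th=np.linspace(0,2.1,22); a=np.radians(153.93)-th; P=51.2*np.c_[np.cos(a),-np.sin(a)]/10
print(np.diff(P,axis=0).round(2).tolist())
from see import *
s=arm.observe(); print(s['grip_width'],s['ft_force'],s['ee_pos'])
```

```text
[[0.25, -0.45], [0.29, -0.42], [0.33, -0.39], [0.37, -0.35], [0.4, -0.32], [0.43, -0.27], [0.46, -0.23], [0.48, -0.18], [0.49, -0.13], [0.5, -0.08], [0.51, -0.03], [0.51, 0.02], [0.51, 0.07], [0.5, 0.12], [0.48, 0.17], [0.46, 0.22], [0.44, 0.26], [0.41, 0.3], [0.38, 0.34], [0.34, 0.38], [0.3, 0.41]]
0.024544127734669026 [-2.71586268 -2.19533645  5.95470988] [0.47513359 0.11867919 0.06387405]
```

Call:
drive_tool:
  series:
    - {"hand": 2,"slide": [0.25,0,-0.45],"spin": 0}
    - {"hand": 2,"slide": [0.29,0,-0.42],"spin": 0}
    - {"hand": 2,"slide": [0.33,0,-0.39],"spin": 0}
    - {"hand": 2,"slide": [0.37,0,-0.35],"spin": 0}
    - {"hand": 2,"slide": [0.4,0,-0.32],"spin": 0}
    - {"hand": 2,"slide": [0.43,0,-0.27],"spin": 0}
    - {"hand": 2,"slide": [0.46,0,-0.23],"spin": 0}
    - {"hand": 2,"slide": [0.48,0,-0.18],"spin": 0}
    - {"hand": 2,"slide": [0.49,0,-0.13],"spin": 0}
    - {"hand": 2,"slide": [0.5,0,-0.08],"spin": 0}
    - {"hand": 2,"slide": [0,0,0],"spin": 0}

```text
clock: 7.55
ee_pos: [0.509, 0.1033, 0.0901]
eef_rot: [[0.908, -0.419, -0.005], [-0.419, -0.908, 0.003], [-0.006, -0.001, -1.0]]
ft_force: [-3.5, 7.3, -1.3]
grip_width: 0.0244
```

Call:
drive_tool:
  series:
    - {"hand": 2,"slide": [0.51,0,-0.03],"spin": 0}
    - {"hand": 2,"slide": [0.51,0,0.02],"spin": 0}
    - {"hand": 2,"slide": [0.51,0,0.07],"spin": 0}
    - {"hand": 2,"slide": [0.5,0,0.12],"spin": 0}
    - {"hand": 2,"slide": [0.48,0,0.17],"spin": 0}
    - {"hand": 2,"slide": [0.46,0,0.22],"spin": 0}
    - {"hand": 2,"slide": [0.44,0,0.26],"spin": 0}
    - {"hand": 2,"slide": [0.41,0,0.3],"spin": 0}
    - {"hand": 2,"slide": [0.38,0,0.34],"spin": 0}
    - {"hand": 2,"slide": [0.34,0,0.38],"spin": 0}
    - {"hand": 2,"slide": [0,0,0],"spin": 0}
    - {"hand": 2,"slide": [0,0,0],"spin": 0}

```text
clock: 8.55
ee_pos: [0.5538, 0.0834, 0.0743]
eef_rot: [[0.908, -0.419, 0.004], [-0.419, -0.908, 0.001], [0.003, -0.003, -1.0]]
ft_force: [-0.3, 2.5, 5.2]
grip_width: 0.0236
```

Run:
```python
from see import *
p=arm.capture('scene'); q=arm.capture('top')
a=cv2.resize(p['pixels'][200:330,250:400],None,fx=2.6,fy=2.6); b=cv2.resize(q['pixels'][150:280,220:370],None,fx=2.6,fy=2.6)
cv2.imwrite('pics/s5.png',np.hstack([a,b]))
```

```text
(no output)
```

View pics/s5.png

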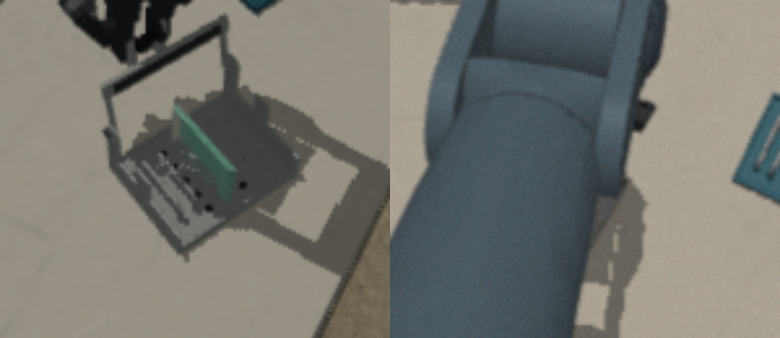

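The bar is swung over with the gripper on its far side, at about 2.0 rad by arm travel. I open, back off along +x and raise.

Call:
drive_tool:
  series:
    - {"hand": 4.5,"slide": [0,0,0],"spin": 0}
    - {"hand": 4.5,"slide": [0,0,0],"spin": 0}
    - {"hand": 4.5,"slide": [0.3,0,0],"spin": 0}
    - {"hand": 4.5,"slide": [0.4,0,-0.8],"spin": 0}
    - {"hand": 4.5,"slide": [0.3,0,-2],"spin": 0}
    - {"hand": 4.5,"slide": [0,0,-4],"spin": 0}
    - {"hand": 4.5,"slide": [0,0,-4],"spin": 0}
    - {"hand": 4.5,"slide": [0,0,-3],"spin": 0}
    - {"hand": 4.5,"slide": [-4,0,0],"spin": 0}
    - {"hand": 4.5,"slide": [-4,0,0],"spin": 0}
    - {"hand": 4.5,"slide": [-4,0,0],"spin": 0}
    - {"hand": 4.5,"slide": [-3,0,0],"spin": 0}

```text
clock: 9.65
ee_pos: [0.4224, 0.1422, 0.2103]
eef_rot: [[0.908, -0.418, -0.0], [-0.418, -0.908, 0.0], [-0.0, -0.0, -1.0]]
ft_force: [-0.2, 0.7, 0.0]
grip_width: 0.045
```

Call:
drive_tool:
  series:
    - {"hand": 4.5,"slide": [0,0,2],"spin": 0}
    - {"hand": 4.5,"slide": [0,0,0],"spin": 0}
    - {"hand": 4.5,"slide": [0,0,0],"spin": 0}
    - {"hand": 4.5,"slide": [0,0,0],"spin": 0}

```text
clock: 9.98
ee_pos: [0.4254, 0.1413, 0.1909]
eef_rot: [[0.908, -0.419, 0.001], [-0.419, -0.908, -0.0], [0.001, -0.0, -1.0]]
ft_force: [0.3, 0.4, 0.3]
grip_width: 0.0451
```

Run:
```python
from see import *
s,p=see('w6',dict(chamber_mid=.029,grip_mid=.0845,rinse_carrier=0,hinge_mid=.06))
v=cv2.resize(p['pixels'][:260],None,fx=2,fy=2); cv2.imwrite('pics/w6b.png',v[:, 240:1040])
```

```text
9.9833 [0.4254 0.1413 0.1909] -24.74
chamber_mid [(0.75, [125.0, 320.0], [0.4735, 0.1194])]
grip_mid [(0.66, [122.0, 321.0], [0.4779, 0.1169])]
rinse_carrier [(0.7, [125.0, 322.0], [0.4714, 0.1184])]
hinge_mid [(0.68, [67.0, 316.0], [0.5156, 0.1038])]
```

View pics/w6b.png

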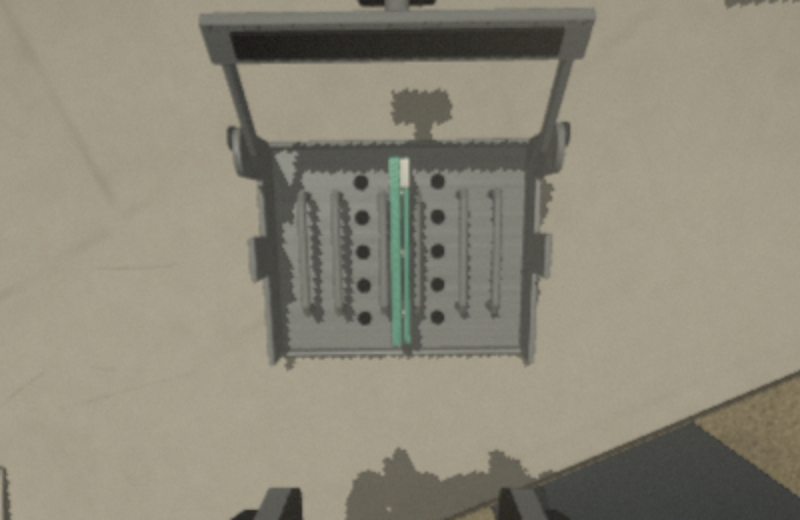

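The bar rests open at the top of the view. The chamber stands square in the middle slot, top edge spanning about (400,157)–(401,346) in the crop.

Run:
```python
from h import *
p=load('w6'); f=lambda x,y:onplane(p,((y-.5)/2,(x-.5)/2+120),.054)[:2]
a,b=f(400,157.5),f(401.5,346); m=(a+b)/2; d=a-b
print(a,b,m,np.linalg.norm(d),np.degrees(np.arctan2(d[1],d[0])))
s=arm.observe(); R=np.array(s['eef_rot']); print(((R.T@(np.r_[m,.033]-s['ee_pos']))*100).round(2))
```

```text
[0.50734315 0.1040225 ] [0.43859266 0.13523773] [0.4729679  0.11963012] 0.07550509985191435 -24.419777301408914
[ 5.25 -0.03 15.75]
```

Call:
drive_tool:
  series:
    - {"hand": 4.5,"slide": [2.6,0,2],"spin": 0}
    - {"hand": 4.5,"slide": [2.65,0,3],"spin": 0}
    - {"hand": 4.5,"slide": [0,0,3],"spin": 0}
    - {"hand": 4.5,"slide": [0,0,3],"spin": 0}
    - {"hand": 4.5,"slide": [0,0,2],"spin": 0}
    - {"hand": 4.5,"slide": [0,0,1.5],"spin": 0}
    - {"hand": 4.5,"slide": [0,0,1.15],"spin": 0}
    - {"hand": 4.5,"slide": [0,0,0],"spin": 0}
    - {"hand": 4.5,"slide": [0,0,0],"spin": 0}

```text
clock: 10.98
ee_pos: [0.4723, 0.1196, 0.0335]
eef_rot: [[0.908, -0.418, -0.0], [-0.418, -0.908, -0.0], [-0.0, 0.0, -1.0]]
ft_force: [-0.1, 0.1, 0.1]
grip_width: 0.045
```

Call:
drive_tool:
  series:
    - {"hand": 2,"slide": [0,0,0],"spin": 0}
    - {"hand": 2,"slide": [0,0,0],"spin": 0}
    - {"hand": 2,"slide": [0,0,0],"spin": 0}
    - {"hand": 0.3,"slide": [0,0,0],"spin": 0}
    - {"hand": 0.3,"slide": [0,0,0],"spin": 0}
    - {"hand": 0.3,"slide": [0,0,0],"spin": 0}
    - {"hand": 0.3,"slide": [0,0,0],"spin": 0}
    - {"hand": 0.3,"slide": [0,0,0],"spin": 0}

```text
clock: 11.65
ee_pos: [0.473, 0.1198, 0.0345]
eef_rot: [[0.909, -0.418, 0.002], [-0.418, -0.909, 0.0], [0.001, -0.001, -1.0]]
ft_force: [-2.7, 0.0, 7.1]
grip_width: 0.0066
```

Gripped. I lift straight up and check with the camera.

Call:
drive_tool:
  series:
    - {"hand": 0.3,"slide": [0,0,-0.5],"spin": 0}
    - {"hand": 0.3,"slide": [0,0,-1],"spin": 0}
    - {"hand": 0.3,"slide": [0,0,-1.5],"spin": 0}
    - {"hand": 0.3,"slide": [0,0,-2],"spin": 0}
    - {"hand": 0.3,"slide": [0,0,-2],"spin": 0}
    - {"hand": 0.3,"slide": [0,0,-2],"spin": 0}
    - {"hand": 0.3,"slide": [0,0,-2],"spin": 0}
    - {"hand": 0.3,"slide": [0,0,-1],"spin": 0}
    - {"hand": 0.3,"slide": [0,2,0],"spin": 0}
    - {"hand": 0.3,"slide": [0,2.4,0],"spin": 0}
    - {"hand": 0.3,"slide": [0,2.4,0],"spin": 0}
    - {"hand": 0.3,"slide": [0,2.4,0],"spin": 0}

```text
clock: 12.65
ee_pos: [0.4328, 0.0355, 0.1534]
eef_rot: [[0.909, -0.417, -0.0], [-0.417, -0.909, 0.0], [-0.0, 0.0, -1.0]]
ft_force: [0.0, -1.2, -0.1]
grip_width: 0.0063
```

Call:
drive_tool:
  series:
    - {"hand": 0.3,"slide": [0,2.4,0],"spin": 0}
    - {"hand": 0.3,"slide": [0,2.4,0],"spin": 0}
    - {"hand": 0.3,"slide": [2,2.2,0],"spin": 0}
    - {"hand": 0.3,"slide": [2.5,0,0],"spin": 0}
    - {"hand": 0.3,"slide": [2.5,0,0],"spin": 0}
    - {"hand": 0.3,"slide": [2.5,0,0],"spin": 0}
    - {"hand": 0.3,"slide": [2.5,0,0],"spin": 0}
    - {"hand": 0.3,"slide": [2.5,0,0],"spin": 0}
    - {"hand": 0.3,"slide": [1.4,0,0],"spin": -0.078}
    - {"hand": 0.3,"slide": [0,0,0],"spin": 0}
    - {"hand": 0.3,"slide": [0,0,0],"spin": 0}
    - {"hand": 0.3,"slide": [0,0,0],"spin": 0}

```text
clock: 13.65
ee_pos: [0.5478, -0.0934, 0.153]
eef_rot: [[0.938, -0.347, -0.002], [-0.347, -0.938, 0.001], [-0.002, -0.0, -1.0]]
ft_force: [-1.0, -0.6, 0.1]
grip_width: 0.0063
```

Run:
```python
from see import *
s,p=see('w7',dict(slot_4=.004,drying_rack=0,chamber_mid=.1,dry_chamber_a_mid=.029))
print(s['grip_width'],s['ft_force'])
R=np.array(s['eef_rot']); print(((R.T@(np.array([.5484,-.0957,.05])-s['ee_pos']))*100).round(2))
v=cv2.resize(p['pixels'][40:320],None,fx=2,fy=2); cv2.imwrite('pics/w7b.png',v[:, 240:1040])
```

```text
13.65 [ 0.5478 -0.0934  0.153 ] -20.3
slot_4 [(0.72, [183.0, 321.0], [0.5502, -0.095]), (0.7, [185.0, 360.0], [0.5363, -0.1271]), (0.52, [191.0, 454.0], [0.5015, -0.2047])]
drying_rack [(0.61, [184.0, 382.0], [0.5289, -0.1461])]
chamber_mid [(0.65, [254.0, 320.0], [0.5273, -0.0852])]
dry_chamber_a_mid [(0.6, [187.0, 454.0], [0.5143, -0.1975])]
0.0062622399764490225 [-0.95266368 -0.62731127  0.09901674]
[ 0.15  0.2  10.3 ]
```

View pics/w7b.png

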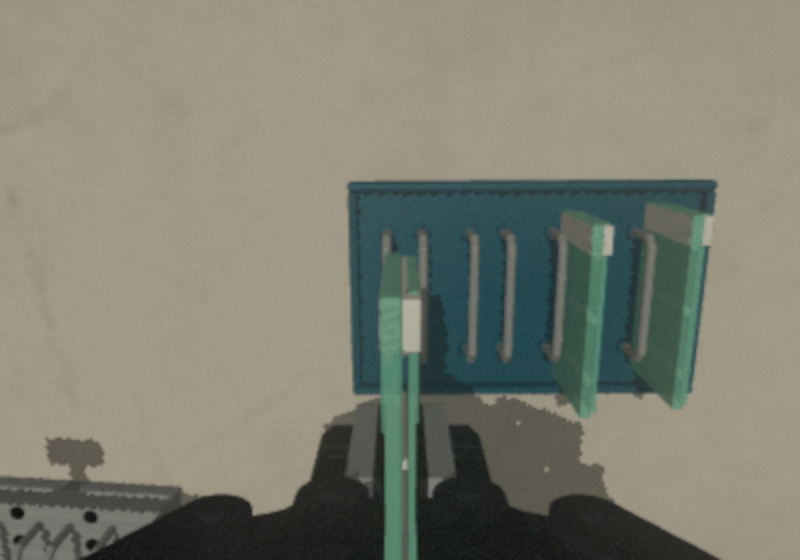

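The chamber hangs square in the jaws (crop column 400). Slot 4's wires are at crop columns 387 and 424 and the rack is square to the view. I refit the rack from this view.

Run:
```python
import re
src=open('fitr.py').read().split("for u in")[0].replace("load('w2')","load('w7')"); exec(src)
o=lambda a:(np.array(a,float)-.5)/2+[120,40]
cor=o([(348,182),(716,181),(691,392),(354,394)])
P=[((387,230),(.026,.0615)),((424,230),(.026,.0465)),((473,229),(.026,.0255)),((508,229),(.026,.0105)),((470,361),(-.026,.0255)),((505,361),(-.026,.0105))]
def res(q,u):
    r=[]
    if u[0]:
        for c,m in zip(cor,mod): r+=list(np.array(proj(p,np.r_[loc(q,m),.01]))-c)
    if u[1]:
        for c,m in P: r+=list(np.array(proj(p,np.r_[loc(q,m),.025]))-o(c))
    return r
s=arm.observe(); R=np.array(s['eef_rot'])
for u in((1,0),(0,1),(1,1)):
    z=least_squares(res,[.53,-.148,-.35],args=(u,)); q=z.x; s4=loc(q,(0,.054))
    print(q.round(4),np.degrees(q[2]).round(2),np.sqrt(np.mean(z.fun**2)).round(2),'s4',np.round(s4,4),'tool',((R.T@(np.r_[s4,.0345]-s['ee_pos']))*100).round(2))
```

```text
[ 0.5298 -0.1454 -0.3517] -20.15 0.7 s4 [ 0.5484 -0.0947] tool [ 0.04  0.1  11.91]
[ 0.5318 -0.1457 -0.3719] -21.31 1.73 s4 [ 0.5514 -0.0954] tool [ 0.35  0.06 11.91]
[ 0.5313 -0.1457 -0.3594] -20.59 1.74 s4 [ 0.5502 -0.0952] tool [ 0.23  0.09 11.91]
```

Call:
drive_tool:
  series:
    - {"hand": 0.3,"slide": [0.2,0.12,1],"spin": 0}
    - {"hand": 0.3,"slide": [0,0,2],"spin": 0}
    - {"hand": 0.3,"slide": [0,0,2],"spin": 0}
    - {"hand": 0.3,"slide": [0,0,2],"spin": 0}
    - {"hand": 0.3,"slide": [0,0,1.2],"spin": 0}
    - {"hand": 0.3,"slide": [0,0,0],"spin": 0}
    - {"hand": 0.3,"slide": [0,0,0],"spin": 0}
    - {"hand": 0.3,"slide": [0,0,0],"spin": 0}
    - {"hand": 0.3,"slide": [0,0,0],"spin": 0}

```text
clock: 14.65
ee_pos: [0.5515, -0.0962, 0.073]
eef_rot: [[0.938, -0.346, 0.003], [-0.346, -0.938, -0.001], [0.003, 0.0, -1.0]]
ft_force: [0.3, 0.2, -0.5]
grip_width: 0.0066
```

Run:
```python
from see import *
s,p=see('w8',dict(slot_4=.004))
v=cv2.resize(p['pixels'][110:270,250:450],None,fx=4,fy=3.7,interpolation=cv2.INTER_CUBIC)
cv2.imwrite('pics/w8b.png',v)
```

```text
14.65 [ 0.5515 -0.0962  0.073 ] -20.23
slot_4 [(0.63, [218.0, 374.0], [0.5364, -0.1284]), (0.61, [220.0, 322.0], [0.547, -0.0955])]
```

View pics/w8b.png

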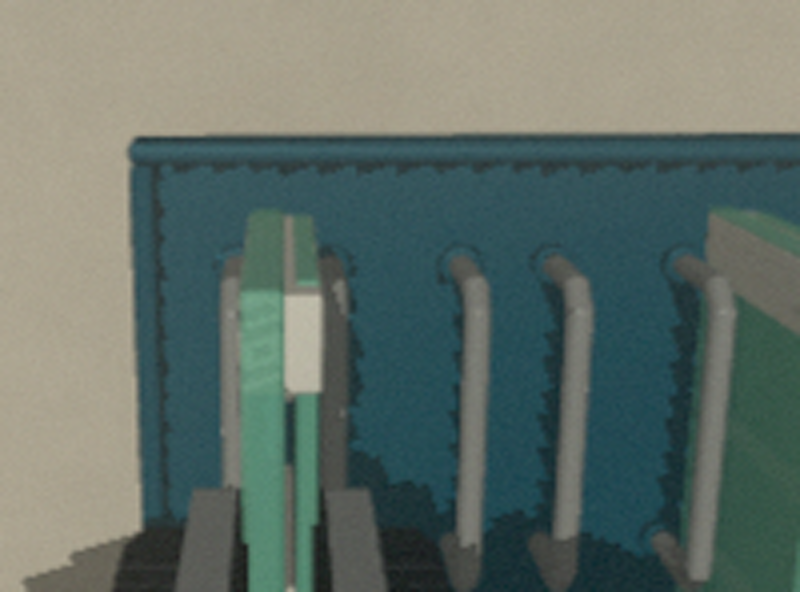

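The chamber's bottom edge (crop columns 247–316) sits between slot 4's wires (outer edges at 221 and 347), about 0.5 mm off centre. I trim that and lower.

Call:
drive_tool:
  series:
    - {"hand": 0.3,"slide": [-0.15,0.05,0.3],"spin": 0}
    - {"hand": 0.3,"slide": [0,0,0.4],"spin": 0}
    - {"hand": 0.3,"slide": [0,0,0.4],"spin": 0}
    - {"hand": 0.3,"slide": [0,0,0.4],"spin": 0}
    - {"hand": 0.3,"slide": [0,0,0.4],"spin": 0}
    - {"hand": 0.3,"slide": [0,0,0.4],"spin": 0}
    - {"hand": 0.3,"slide": [0,0,0],"spin": 0}

```text
clock: 15.33
ee_pos: [0.548, -0.0954, 0.0472]
eef_rot: [[0.938, -0.346, -0.002], [-0.346, -0.938, 0.001], [-0.002, -0.0, -1.0]]
ft_force: [0.1, 0.4, -1.4]
grip_width: 0.0065
```

Inside the wires with no contact force. I continue down to the floor.

Call:
drive_tool:
  series:
    - {"hand": 0.3,"slide": [0,0,0.4],"spin": 0}
    - {"hand": 0.3,"slide": [0,0,0.3],"spin": 0}
    - {"hand": 0.3,"slide": [0,0,0.3],"spin": 0}
    - {"hand": 0.3,"slide": [0,0,0.2],"spin": 0}
    - {"hand": 0.3,"slide": [0,0,0],"spin": 0}
    - {"hand": 0.3,"slide": [0,0,0],"spin": 0}

```text
clock: 15.83
ee_pos: [0.5487, -0.0957, 0.0364]
eef_rot: [[0.938, -0.346, -0.0], [-0.346, -0.938, 0.0], [-0.0, -0.0, -1.0]]
ft_force: [-0.4, -0.4, -0.5]
grip_width: 0.0066
```

Call:
drive_tool:
  series:
    - {"hand": 0.3,"slide": [0,0,0.15],"spin": 0}
    - {"hand": 0.3,"slide": [0,0,0.1],"spin": 0}
    - {"hand": 0.3,"slide": [0,0,0],"spin": 0}
    - {"hand": 0.3,"slide": [0,0,0],"spin": 0}

```text
clock: 16.17
ee_pos: [0.549, -0.0958, 0.0345]
eef_rot: [[0.938, -0.346, 0.0], [-0.346, -0.938, -0.0], [0.0, 0.0, -1.0]]
ft_force: [-1.2, 0.6, 3.8]
grip_width: 0.0062
```

Floor contact shows as 3.8 N at the predicted height. I release and rise.

Call:
drive_tool:
  series:
    - {"hand": 3,"slide": [0,0,0],"spin": 0}
    - {"hand": 3,"slide": [0,0,0],"spin": 0}
    - {"hand": 3,"slide": [0,0,0],"spin": 0}
    - {"hand": 3,"slide": [0,0,0],"spin": 0}
    - {"hand": 3,"slide": [0,0,-1],"spin": 0}
    - {"hand": 3,"slide": [0,0,-2.5],"spin": 0}
    - {"hand": 3,"slide": [0,0,-4],"spin": 0}
    - {"hand": 3,"slide": [0,0,-4],"spin": 0}
    - {"hand": 3,"slide": [-3.5,0,-3],"spin": 0}
    - {"hand": 3,"slide": [-3,0,0],"spin": 0}
    - {"hand": 3,"slide": [0,0,0],"spin": 0}
    - {"hand": 3,"slide": [0,0,0],"spin": 0}

```text
clock: 17.17
ee_pos: [0.4902, -0.074, 0.1768]
eef_rot: [[0.938, -0.346, 0.001], [-0.346, -0.938, -0.0], [0.001, 0.0, -1.0]]
ft_force: [-0.3, -0.1, -1.0]
grip_width: 0.03
```

Run:
```python
from see import *
s,p=see('w9',dict(chamber_mid=.029,slot_4=.004,hinge_mid=.06))
q=arm.capture('scene')
a=cv2.resize(p['pixels'][60:260,200:500],None,fx=2.6,fy=2.6)[:, :400+0]
a=cv2.resize(p['pixels'][:260,230:480],(440,458)); b=cv2.resize(q['pixels'][140:310,270:400],(350,458))
cv2.imwrite('pics/w9b.png',np.hstack([a,b]))
```

```text
17.1667 [ 0.4902 -0.074   0.1768] -20.22
chamber_mid [(0.93, [113.0, 319.0], [0.5506, -0.0946])]
slot_4 [(0.79, [115.0, 359.0], [0.5354, -0.1287])]
hinge_mid [(0.68, [235.0, 110.0], [0.5189, 0.1022])]
```

View pics/w9b.png

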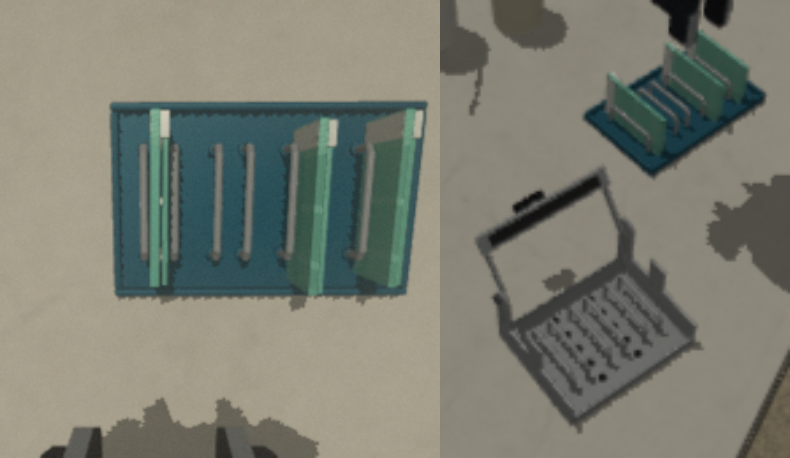

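The chamber stands upright in slot 4 between its wires, both drying chambers are in place, the bar is open and the gripper is clear.

```bash
python3 -c "
from bench import arm; print(arm.job_done())"
```

```text
the job is handed in; nothing more can be done
None
```

The rinsed chamber now stands in slot 4 of the drying rack and the job is handed in at about 17 s of the 58 s allowed. The interface reports no verdict, so success rests on my own checks.

**What I did:** I pinched the black T-grip by its ends and swung the bar over to about 2.0 rad, where it dropped to its open stop. I then lifted the chamber straight up, carried it at height to slot 4 and lowered it to the floor. A 3.8 N contact came at the height I had predicted, and only then did I let go.

**Last checks:**
- **Chamber:** it stands upright between the slot 4 wires. The network put it at (0.5506, -0.0946), within about 2.5 mm of my rack fits.
- **Drying chambers:** both look in their places in the final pictures. I did not measure them again.
- **Bar and gripper:** the bar is open, and the gripper is up and clear of everything.

**Checks that failed or disagreed:**
- My first automatic rack fit failed on a poor colour mask, so I redid it from hand-read points.
- The later fits of slot 4 differed by up to 3 mm along the slot, within the 10 mm tolerance.
- In the last picture the network reported slot 3 when asked for slot 4, because slot 4 was covered.

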